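# Lock the hole punch shut

## Robot

A 6-joint arm with a two-finger parallel gripper is mounted at the origin on the work surface. World frame = base frame: x ahead of the robot, y to its left, z up, the work surface at z = 0. Lengths are in m, angles in rad, forces in N, time in s.
With the tool pointing down it reaches from about 0.375 to 0.9 m from the base axis. Payload 3.1 kg.
Tool frame: the origin (TCP) lies between the finger pads; the fingertips stand 8 mm ahead of it and the grasp point (between the pads) lies 11 mm behind it (manip.tip_extent is the distance from the TCP to the fingertips, in m); z points along the fingers, x is the direction in which the jaws open and shut, and the axes are right-handed (so a half turn about z gives the same grasp; the last joint's range is limited). The gripper opens to 85 mm and grips with 20 to 120 N. Pads are 22 mm wide; open, the fingers measure 114 mm over their backs; the gripper's body (76 mm by 85 mm) begins 54 mm behind the grasp point. The pads swing forward as they close: fully open they stand 13 mm farther back than shut.
Start: joints at [-1.492, 0.527, 1.433, -0, 1.181, -0.178], TCP at [0.159, -0.604, 0.239] pointing down, gripper open.
Joint ranges: [-3.08, 3.08], [-0.75, 2.2], [0.22, 2.44], [-1.43, 4.57], [0, 2.65], [-2.85, 2.85]. Speed limits (rad/s): [2.79, 2.79, 3.14, 3.14, 3.14, 3.14].

## Interface

Orientations are given as a unit quaternion [x, y, z, w].
In Python, from station import manip gives the robot as it stands.
- The arm moves only by the tool move_arm, never from a script. Its argument "deltas" is a list that holds one entry, the list of rows, each a list of 4 numbers: the shift along the tool's x, y, z in m, then the turn about the tool's z in degrees. A call has 1 to 20 rows; each row is the pose to reach, as a shift and turn from the pose measured when the call began, along the tool's axes at that moment; what a row does not reach only later rows make up. A row lasts 1/12 s, in which the tool goes at most 41.7 mm and 7.16 degrees, less where a joint would pass 70% of its speed; a pose out of reach is approached as far as the arm can. A call with a gripper value outside its range is refused whole. "gripper" is the opening, from 0 (shut) to 1 (fully open), set as the call begins (left out, the last holds). The fingers move at their own pace and stop on an object; "squeeze" is the grip in N (left out, the last holds). Time passes only in rows, so rows that repeat a pose let the fingers close. It gives the time, the measured TCP pose, the force and the opening at its end, in the units of the state.
- manip.sense(): the state, without advancing time (a new reading comes with each control period).
- manip.snapshot(name): name is "scene" or "top" or "wrist"; returns a dict with "img" (480x640x3 uint8, red, green, blue), "vertical_fov" (degrees; the focal length in pixels is half the picture's height over the tangent of half this angle, whatever the lens; pixels are square), "cx", "cy" (the principal point, pixels), "D" ([k1, k2, p1, p2, k3] as OpenCV has them; the pictures are not rectified), "origin" and "orientation" of the camera in the world. Camera axes: x right, y down, z forward; pixel columns grow to the right and rows downward; lengths in m; the calibration is good to about 2 mm. A picture is of the moment at which its call begins. There is no depth.
- manip.sign_off(): hands the job in, once; it reports no verdict.
The state is a dict: "t": time; "q": joint angles; "qd": joint speeds; "tau": joint torques, N m; "tcp_pos": TCP position; "tool_rot": TCP orientation; "force": force on the tool from outside, world axes, zero at the start; "ft_torque": the same for the moment, N m; "finger_gap": opening from 0.0 (shut) to 1.0 (fully open).
Only numpy, scipy, OpenCV 4.12 (cv2) and the standard library are available. Lean on these libraries where they do the work, as an engineer would, in place of code of your own. Each camera call takes 0.05 s, during which the arm holds its last target.

## Task

Lock the hole punch on the desk shut so that it can go back in the drawer: press its handle right down and, while you keep it held down, push the steel slide lock on the front of the punch all the way across over the handle's lip; then take the hand away, leaving the handle locked down. Only press and push with the fingers: do not lift the punch or shove it across the desk, and leave the other things on the desk where they are.

Things in the scene. Friction and masses are not known exactly. Their poses are not given: they have to be found in the camera images.
- punch: a loose two-hole paper punch, about 1.7 kg, on rubber feet; black base 178 (x) x 150 (y) x 16 mm. Origin at the centre of its underside, z up; x runs from its front (-x, turned roughly away from the robot: free end of the handle, slide lock) to its rear (+x: pivot, paper throat), y across it. Frame P below means this frame, in mm
- punch_base (a point): point in the middle of the punch's base, 16 mm above its underside
- handle_pivot (a point): middle of the handle's pivot line (along y), at x 60, z 60 in P. Unpressed the handle slopes up to the front at 0.25 rad; held fully down it is level. The pivot's side lugs reach z 72 (x 47 to 73, |y| 56 to 62)
- handle_front (a point): middle of the front edge of the top of the handle's black ribbed grip pad; moves with the handle, 115 mm in front of the pivot. Its x axis runs along the pad to the pivot. With the handle down the pad fills x -55 to -3, y -50 to 50 in P, its top at z 71; with the handle up its front edge is about 28 mm higher
- handle_lip (a point): middle of the top of the flat steel lip, 4 mm thick, that sticks out in front of the grip pad; moves with the handle. With the handle down it fills x -77 to -55, y 4 to 42 in P, its top at z 68
- lock_tab (a point): middle of the top of the slide lock's upright thumb tab (bare steel, 10 mm thick in y, x -86 to -62 and z 77 to 94 in P), which stands on the lock's hook. The lock slides along the punch's y in a rail on the front of its base; unlocked the tab is at y -8 to -4 in P, beside the lip, and it is pushed towards the punch's +y
- lock_hook (a point): middle of the lock's hook (x -87 to -60, z 72 to 77 in P, 12 mm wide in y), carried by a 7 x 12 mm stem in front of the lip. It passes 4 mm above the lip of a handle held fully down. If the handle is not down, the lock runs into the lip or under it, and the handle then cannot be pressed
- punch_handle (a joint): handle angle, rad: 0 up (as its spring holds it), 0.25 fully down on its stop; locked, it springs back to about 0.22, its lip against the hook from below. Fully down takes about 9 N on the front edge of the pad, 12 N at 85 mm from the pivot; let go unlocked, it springs up. At 0.22 or less the hook fouls the lip
- punch_lock (a joint): slide lock travel, m: 0 to 0.004 at the start (unlocked), 0.028 at its end stop (fully locked); it moves to the punch's +y against about 1.5 N of friction and stays where it is left
- stapler: a loose black desk stapler, 135 x 34 x 60 mm, lying along its own x; origin at the centre of its underside. It stands to the +y side of the punch, 0.15 to 0.18 m from the punch's origin. Bystander
- clip_box: a small closed cardboard box of paper clips, 75 x 48 x 26 mm; origin at the centre of its underside. It stands to the -y side of the punch, 0.14 to 0.17 m from the punch's origin. Bystander
- pump_cover: a machined aluminium cover plate with two bores, 84 x 70 x 16 mm; origin at the centre of its underside. It lies behind the punch, on the robot's side. Bystander
- mug: a white ceramic mug, 80 mm across, 92 mm high; origin at the centre of its underside. Bystander, out to one side
- pen_pot: a dark steel pen pot, 76 mm across, 100 mm high, pens to 160 mm; origin at the centre of its underside. Bystander, out to one side
- tape_dispenser: a black desk tape dispenser, 150 x 56 x 84 mm; origin at the centre of its underside. Bystander, out to one side

How it is judged:
On the way, in this order (a step that is already met when the one before it is completed fails the run):
1. the handle is pressed fully down, with the lock not yet across (value of joint punch_handle above 0.22 rad and value of joint punch_lock below 0.009 m), for 0.1 s.
2. the lock is pushed over the lip while the robot still holds the handle down (value of joint punch_lock above 0.014 m and value of joint punch_handle above 0.205 rad and contact force between any of the fingers, the arm and punch_handle above 0.5 N), for 0.1 s.
At the end, for the whole second after the job is handed in: With the hand away the handle stays down (joint above 0.205 of 0.25 rad, at rest) under the slide lock, which is at least 21 of its 28 mm across; the punch stands flat on the desk within 40 mm of where it stood, and every other thing is within 30 mm of its place (value of joint punch_handle above 0.205 rad and value of joint punch_lock above 0.021 m and velocity of joint punch_handle between -0.03 and 0.03 rad/s and angle between punch's own z axis and vertical below 0.1 rad and height (world z) of punch_base below 0.02 m and distance of punch_base from where it was at the start of the episode below 0.04 m and distance of each of stapler, clip_box, pump_cover, mug, pen_pot, tape_dispenser from where it was at the start of the episode below 0.03 m); the robot touches nothing.
It fails at once if the punch is lifted off the desk or tipped (height (world z) of punch_base above 0.026 m or angle between punch's own z axis and vertical above 0.12 rad).
It fails at once if the punch is shoved more than 40 mm (distance of punch_base from where it was at the start of the episode above 0.04 m).
It fails at once if another thing on the desk is moved more than 30 mm or tipped over (not (distance of stapler from where it was at the start of the episode below 0.03 m) or not (distance of clip_box from where it was at the start of the episode below 0.03 m) or not (distance of pump_cover from where it was at the start of the episode below 0.03 m) or not (distance of mug from where it was at the start of the episode below 0.03 m) or not (distance of pen_pot from where it was at the start of the episode below 0.03 m) or not (distance of tape_dispenser from where it was at the start of the episode below 0.03 m) or not (angle between stapler's own z axis and vertical below 0.3 rad) or not (angle between clip_box's own z axis and vertical below 0.3 rad) or not (angle between pump_cover's own z axis and vertical below 0.3 rad) or not (angle between mug's own z axis and vertical below 0.3 rad) or not (angle between pen_pot's own z axis and vertical below 0.3 rad) or not (angle between tape_dispenser's own z axis and vertical below 0.3 rad)).
It also fails if it takes over 45 s, if anything falls off the work surface, if the arm or the gripper's body presses on something with over 40 N, if the wrist force passes 120 N, or if a joint passes its speed limit or range.

## Working session

There is one attempt and no reset: what is moved stays moved. The work goes in short steps, Python scripts to look and compute and a tool call to move; the robot and the scene stay as the last step left them, time stands still between calls to the robot, and variables do not carry over. Pictures are saved under pics/ and viewed, and the job is handed in when it is done.

Besides the shell and the picture viewer there is one more tool, called after "Call:" as name([rows], argument=value, ...), one row to a line, values as JSON. move_arm: Moves the arm, as the interface text tells. Its arguments: {"type":"object","properties":{"deltas":{"type":"array"},"gripper":{"type":"number"},"squeeze":{"type":"number"}},"required":["deltas"]}

```bash
ls; mkdir -p pics; python3 - <<'E'
from station import manip
import cv2,numpy as np
s=manip.sense(); print(s)
for n in ("scene","top","wrist"):
    d=manip.snapshot(n); cv2.imwrite(f"pics/{n}0.png",d["img"][:,:,::-1])
    print(n,{k:v for k,v in d.items() if k!="img"})
E
```

```text
pics
{'t': 0.0, 'q': array([-1.49149274e+00,  5.28497857e-01,  1.43390922e+00, -2.90752755e-05,
        1.18136861e+00, -1.78480270e-01]), 'qd': array([ 2.13291652e-04, -2.69782073e-04, -1.47848432e-04, -1.39928166e-03,
        1.96442079e-03, -9.04088453e-05]), 'tau': array([ 1.58025396e-03, -4.42344761e+01, -1.78025955e+01, -1.96500664e-04,
        8.30183417e-03,  1.40257006e-07]), 'tcp_pos': array([ 0.15931314, -0.60363434,  0.23831191]), 'tool_rot': array([ 7.92132398e-01, -6.10348321e-01, -7.42578602e-04, -8.00105679e-04]), 'force': array([-0.11615678,  0.17034377, -0.35341243]), 'ft_torque': array([-0.0033518 , -0.00399686, -0.00071236]), 'finger_gap': 0.9996962587608552}
scene {'vertical_fov': 49.43129918708604, 'cx': 323.95867162815887, 'cy': 249.0217854750478, 'D': array([-0.1089269,  0.       ,  0.       ,  0.       ,  0.       ]), 'origin': array([ 1.6421497 , -0.57481226,  1.06950129]), 'orientation': array([ 0.77635093,  0.45895855, -0.21476107, -0.37485193])}
top {'vertical_fov': 49.19636480645923, 'cx': 326.89921228597467, 'cy': 240.83057234149757, 'D': array([-0.13254703,  0.        ,  0.        ,  0.        ,  0.        ]), 'origin': array([0.37542308, 0.01164914, 1.51587817]), 'orientation': array([-0.69880575,  0.71222075, -0.04371348,  0.05001258])}
wrist {'vertical_fov': 70.83955015540164, 'cx': 315.73573239924036, 'cy': 236.87165003091087, 'D': array([-0.05891601,  0.        ,  0.        ,  0.        ,  0.        ]), 'origin': array([ 0.23435639, -0.58220742,  0.37345351]), 'orientation': array([ 0.78274874, -0.60331353, -0.09413229,  0.12023437])}
```

View pics/scene0.png

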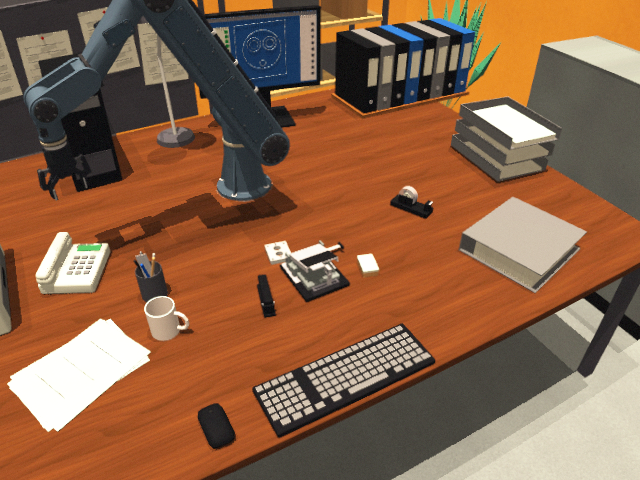

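View pics/top0.png

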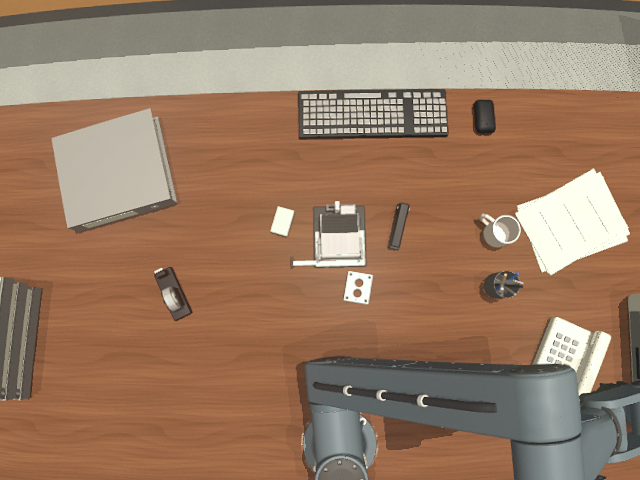

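View pics/wrist0.png

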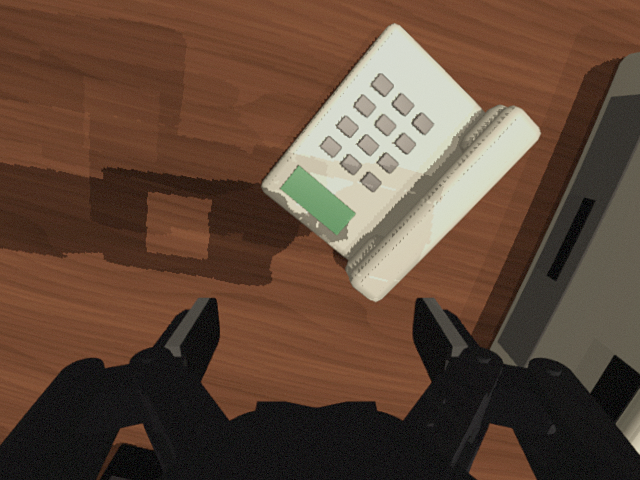

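```bash
cat > h.py <<'E'
import numpy as np, cv2, pickle, os
from scipy.spatial.transform import Rotation as R
from station import manip
def K(d):
    f=240/np.tan(np.radians(d["vertical_fov"]/2)); return np.array([[f,0,d["cx"]],[0,f,d["cy"]],[0,0,1]])
def snap(n,fn):
    d=manip.snapshot(n); cv2.imwrite(f"pics/{fn}.png",d["img"][:,:,::-1]); pickle.dump(d,open(f"pics/{fn}.pkl","wb")); return d
def load(fn): return pickle.load(open(f"pics/{fn}.pkl","rb"))
def ray(d,px):
    p=cv2.undistortPoints(np.array(px,float).reshape(-1,1,2),K(d),d["D"]).reshape(-1,2)
    v=R.from_quat(d["orientation"]).apply(np.c_[p,np.ones(len(p))]); return v
def plane(d,px,z):
    v=ray(d,px); o=d["origin"]; return o+v*((z-o[2])/v[:,2])[:,None]
def proj(d,P):
    Rm=R.from_quat(d["orientation"]).as_matrix().T
    r,_=cv2.projectPoints(np.array(P,float).reshape(-1,1,3),cv2.Rodrigues(Rm)[0],-Rm@d["origin"],K(d),d["D"]); return r.reshape(-1,2)
def tri(ds,pxs):
    A=np.zeros((3,3));b=np.zeros(3)
    for d,p in zip(ds,pxs):
        v=ray(d,[p])[0]; v/=np.linalg.norm(v); M=np.eye(3)-np.outer(v,v); A+=M; b+=M@d["origin"]
    return np.linalg.solve(A,b)
def crop(fn,x0,x1,y0,y1,s,out):
    im=cv2.imread(f"pics/{fn}.png")[y0:y1,x0:x1]; cv2.imwrite(f"pics/{out}.png",cv2.resize(im,None,fx=s,fy=s,interpolation=cv2.INTER_CUBIC))
E
python3 - <<'E'
from h import *
d=snap("top","top1"); crop("top1",260,420,180,310,5,"top1c")
print(plane(d,[[340,236]],0.05), manip.sense()["t"])
print(R.from_quat(manip.sense()["tool_rot"]).as_matrix().round(3))
E
```

```text
[[ 0.58416792 -0.01430986  0.05      ]] 0.2
[[ 0.255 -0.967 -0.   ]
 [-0.967 -0.255  0.001]
 [-0.001 -0.    -1.   ]]
```

View pics/top1c.png

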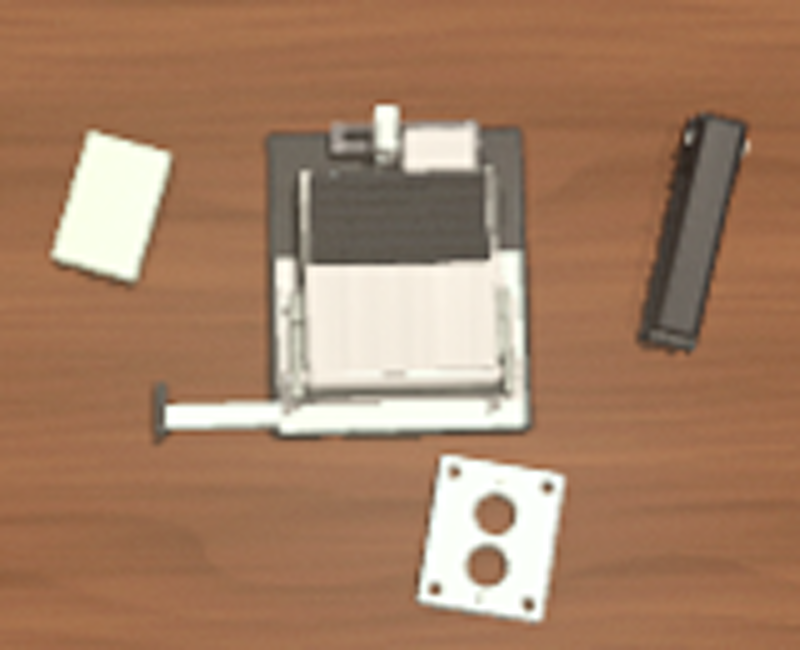

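```bash
python3 - <<'E'
from h import *
d=load("top1")
p=plane(d,np.array([[268,133],[523,128],[529,432],[275,436]])/5+[260,180],0.014)[:,:2]
print(p.round(4)); fl,fr,rr,rl=p
c=p.mean(0); xa=(rr+rl-fr-fl); ya=(fr+rr-fl-rl)
print("c",c,"L",np.linalg.norm(xa)/2,"W",np.linalg.norm(ya)/2,"yaw x",np.degrees(np.arctan2(xa[1],xa[0])),"from y",np.degrees(np.arctan2(ya[1],ya[0]))+90)
s=manip.sense(); Rt=R.from_quat(s["tool_rot"]).as_matrix()
w=load("top1")
# wrist cam in tool
import numpy as np
dw=manip.snapshot("wrist")
print("cam in tool",Rt.T@(dw["origin"]-s["tcp_pos"]),(Rt.T@R.from_quat(dw["orientation"]).as_matrix()).round(3))
E
```

```text
[[ 0.6775  0.0602]
 [ 0.6775 -0.0887]
 [ 0.4997 -0.0872]
 [ 0.5002  0.0588]]
c [ 0.58870151 -0.01421986] L 0.17754368798309847 W 0.14740381921056628 yaw x 179.9746340745272 from y -0.10552177428633058
cam in tool [-0.00191167 -0.07808145 -0.13500969] [[ 1.    -0.001 -0.   ]
 [ 0.001  0.953  0.302]
 [ 0.    -0.302  0.953]]
```

Call:
move_arm([
  [[-0.012,-0.015,0,-2],[-0.036,-0.048,0,-6],[-0.061,-0.081,0,-10],[-0.085,-0.114,0,-14],[-0.11,-0.148,0,-18],[-0.135,-0.181,0,-22],[-0.159,-0.214,0,-26],[-0.184,-0.247,0,-30],[-0.209,-0.28,0,-34],[-0.233,-0.313,-0.002,-38],[-0.258,-0.346,-0.004,-42],[-0.282,-0.379,-0.006,-46],[-0.307,-0.412,-0.008,-50],[-0.332,-0.445,-0.01,-54],[-0.356,-0.478,-0.012,-58],[-0.381,-0.511,-0.014,-62],[-0.406,-0.545,-0.016,-66],[-0.43,-0.578,-0.018,-70],[-0.448,-0.602,-0.02,-73],[-0.461,-0.619,-0.02,-75.2]],
], gripper=0.3, squeeze=60)

```text
t: 1.92
tcp_pos: [0.6422, 0.0026, 0.2597]
tool_rot: [1.0, 0.002, 0.001, -0.001]
force: [0.1, -0.4, 0.4]
finger_gap: 0.3
```

```bash
python3 - <<'E'
from h import *
d=snap("wrist","w1"); s=manip.sense(); print(s["t"],s["tcp_pos"],s["q"].round(3),s["finger_gap"],s["force"],R.from_quat(s["tool_rot"]).as_matrix().round(4))
E
```

```text
1.9667 [0.64400888 0.00497659 0.2595252 ] [-0.167  0.532  1.363  0.005  1.243 -0.176] 0.3043773565747284 [2.00203179 1.78419622 0.55261681] [[ 1.      0.0069  0.0042]
 [ 0.0069 -1.      0.0037]
 [ 0.0043 -0.0037 -1.    ]]
```

View pics/w1.png

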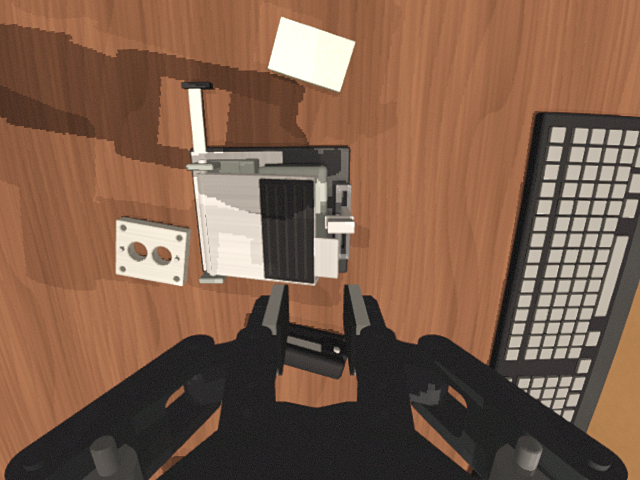

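Call:
move_arm([
  [[-0.001,0.001,0,0],[-0.001,0.001,0,0],[-0.001,0.001,0,0]],
])

```text
t: 2.22
tcp_pos: [0.6423, 0.0034, 0.2592]
tool_rot: [1.0, 0.003, 0.002, -0.002]
force: [0.1, 0.3, 1.0]
finger_gap: 0.303
```

```bash
python3 - <<'E'
from h import *
s=manip.sense();d=snap("wrist","w2");  print(s["t"],s["tcp_pos"],s["q"].round(3),s["finger_gap"],s["force"],R.from_quat(s["tool_rot"]).as_matrix().round(4))
crop("w2",180,380,130,300,4,"w2c")
E
```

```text
2.2167 [0.64227049 0.00342575 0.25923669] [-0.17   0.53   1.367  0.004  1.242 -0.178] 0.3028897227899697 [0.12851675 0.2971262  1.03384104] [[ 1.      0.0062  0.003 ]
 [ 0.0062 -1.      0.0035]
 [ 0.003  -0.0034 -1.    ]]
```

Call:
move_arm([
  [[0.003,-0.015,0.02,0],[0.005,-0.035,0.04,0],[0.005,-0.05,0.055,0],[0.005,-0.06,0.06,0],[0.005,-0.06,0.06,0],[0.005,-0.06,0.06,0]],
])

```text
t: 2.77
tcp_pos: [0.6471, 0.0626, 0.2]
tool_rot: [1.0, 0.003, 0.002, -0.001]
force: [-0.8, -0.9, -0.1]
finger_gap: 0.297
```

```bash
python3 - <<'E'
from h import *
s=manip.sense();d=snap("wrist","w3");  print(s["t"],s["tcp_pos"],s["q"].round(3),s["finger_gap"],s["force"],R.from_quat(s["tool_rot"]).as_matrix().round(4))
E
```

```text
2.7667 [0.64713636 0.06261494 0.20001812] [-0.076  0.603  1.407  0.003  1.129 -0.083] 0.29683632877034577 [-0.83672637 -0.86339974 -0.08083637] [[ 1.      0.0056  0.0035]
 [ 0.0056 -1.      0.0028]
 [ 0.0035 -0.0027 -1.    ]]
```

View pics/w2c.png

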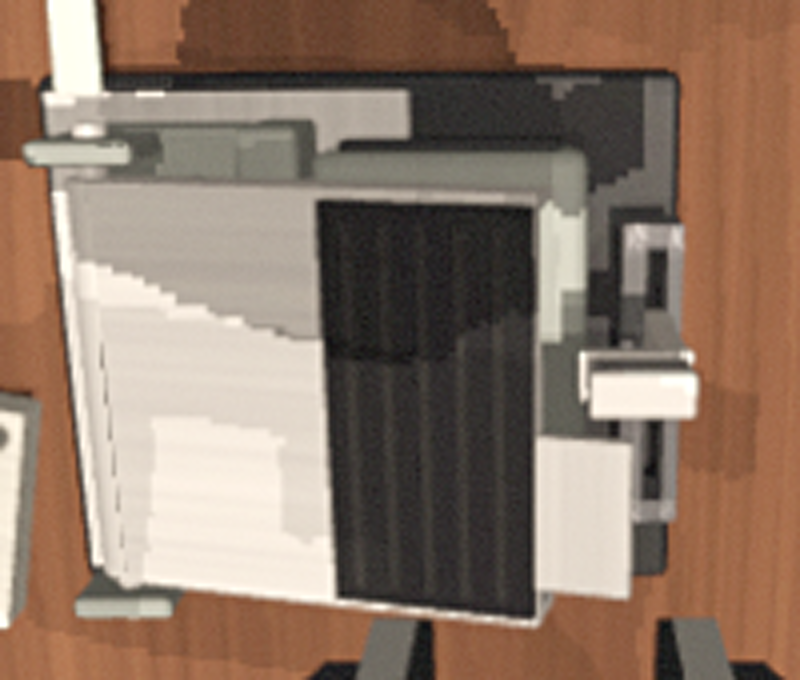

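View pics/w3.png

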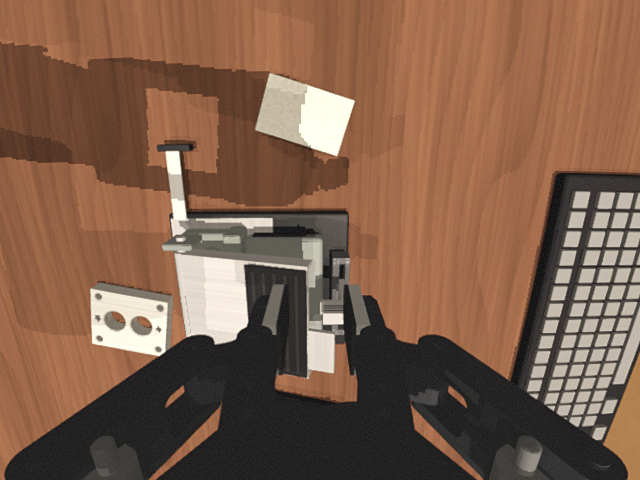

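```bash
python3 - <<'E'
from h import *
crop("w3",160,360,200,350,4,"w3c")
E
```

```text
(no output)
```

View pics/w3c.png

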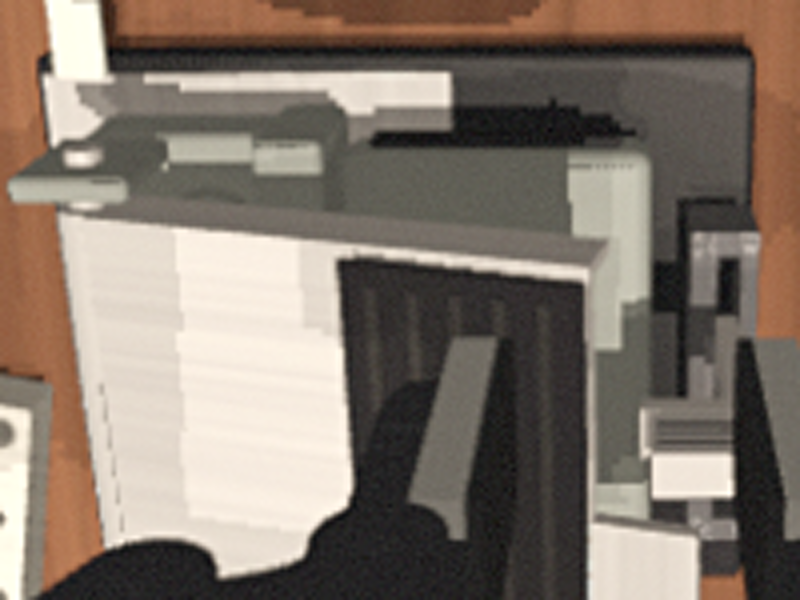

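```bash
python3 - <<'E'
from h import *
a,b=load("w2"),load("w3")
pts={"tabLfar":((590,372),(652,450)),"tabLnear":((590,418),(652,497)),"padF-y":((535,207),(586,282)),"padR-y":((318,202),(340,260)),"baseF-y":((677,78),(752,60)),"baseR-y":((42,88),(42,62))}
for n,(p,q) in pts.items():
    p=np.array(p)/4+[180,130]; q=np.array(q)/4+[160,200]
    X=tri([a,b],[p,q]); 
    print(n,X.round(4),"res",(proj(a,[X])-p).round(1),(proj(b,[X])-q).round(1))
# plane-based
def P(fn,l,z,o): print(plane(load(fn),np.array(l)/4+o,z)[:,:2].round(4).tolist())
P("w2",[(590,372),(697,375),(697,418),(590,418)],.094,[180,130])
P("w2",[(677,78),(42,88),(665,574)],.016,[180,130])
P("w3",[(752,60),(42,62)],.016,[160,200])
P("w3",[(652,450),(652,497)],.094,[160,200])
# hypoth
for fn,o in(("w2",[180,130]),("w3",[160,200])):
    d=load(fn)
    c=np.array([.589,-.014])
    W=[(c[0]-x/1e3,c[1]-y/1e3,z/1e3) for x,y,z in [(-62,-13,94),(-62,-3,94),(-89,-75,16),(89,-75,16)]]
    print(fn,((proj(d,W)-o)*4).round(0).tolist())
E
```

```text
tabLfar [0.6539 0.0016 0.0935] res [[0.1 0. ]] [[-0.1 -0. ]]
tabLnear [ 0.654  -0.0096  0.093 ] res [[0. 0.]] [[-0.1 -0. ]]
padF-y [0.6409 0.0402 0.0975] res [[-0.1 -0. ]] [[0.1 0. ]]
padR-y [0.5913 0.0394 0.085 ] res [[0. 0.]] [[-0. -0.]]
baseF-y [0.6793 0.0641 0.0167] res [[-0.  0.]] [[0. 0.]]
baseR-y [0.5016 0.0608 0.0072] res [[-0.1 -0. ]] [[0.1 0. ]]
[[0.6538, 0.0018], [0.6785, 0.0012], [0.6789, -0.0092], [0.6539, -0.0093]]
[[0.6794, 0.0641], [0.5049, 0.0612], [0.6808, -0.0826]]
[[0.6794, 0.0639], [0.5054, 0.063]]
[[0.6539, 0.0019], [0.654, -0.009]]
w2 [[578.0, 384.0], [577.0, 425.0], [672.0, 90.0], [24.0, 89.0]]
w3 [[637.0, 463.0], [637.0, 505.0], [746.0, 72.0], [22.0, 70.0]]
```

Call:
move_arm([
  [[0,0.01,0.01,0.3],[0,0.03,0.03,0.3],[0,0.04,0.05,0.3],[0,0.04,0.07,0.3],[0,0.04,0.083,0.3],[0,0.04,0.085,0.3],[0,0.04,0.085,0.3],[0,0.04,0.085,0.3]],
])

```text
t: 3.48
tcp_pos: [0.6492, 0.0221, 0.1164]
tool_rot: [1.0, -0.0, 0.003, -0.001]
force: [-0.2, 0.7, -0.2]
finger_gap: 0.302
```

```bash
python3 - <<'E'
from h import *
s=manip.sense();d=snap("wrist","w4");  print(manip.tip_extent,s["t"],s["tcp_pos"],s["finger_gap"],s["force"],R.from_quat(s["tool_rot"]).as_matrix().round(4))
a,b=load("w2"),load("w3")
print("rail",tri([a,b],[np.array([655,232])/4+[180,130],np.array([725,238])/4+[160,200]]))
E
```

```text
0.008 3.4833 [0.64916304 0.02212106 0.11644549] 0.30211769309944464 [-0.22559674  0.65721305 -0.24170963] [[ 1.0e+00 -3.0e-04  6.9e-03]
 [-3.0e-04 -1.0e+00  2.3e-03]
 [ 6.9e-03 -2.3e-03 -1.0e+00]]
rail [0.67272742 0.0247044  0.03432638]
```

View pics/w4.png

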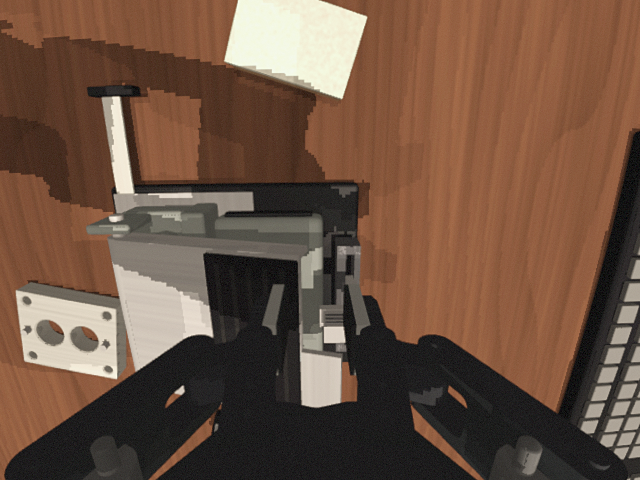

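```bash
python3 - <<'E'
from h import *
d=load("w4"); s=manip.sense(); Rt=R.from_quat(s["tool_rot"]).as_matrix()
for x in (-.0272,-.01275,.01275,.0272):
  for y in (-.011,.011):
    for z in (.008,.004): print(x,y,z,proj(d,[s["tcp_pos"]+Rt@[x,y,z]]).round(0).tolist(), end=" ")
    print()
crop("w4",190,390,240,390,4,"w4c")
E
```

```text
-0.0272 -0.011 0.008 [[257.0, 284.0]] -0.0272 -0.011 0.004 [[256.0, 288.0]] 
-0.0272 0.011 0.008 [[260.0, 325.0]] -0.0272 0.011 0.004 [[259.0, 330.0]] 
-0.01275 -0.011 0.008 [[288.0, 284.0]] -0.01275 -0.011 0.004 [[288.0, 288.0]] 
-0.01275 0.011 0.008 [[290.0, 325.0]] -0.01275 0.011 0.004 [[289.0, 330.0]] 
0.01275 -0.011 0.008 [[343.0, 284.0]] 0.01275 -0.011 0.004 [[344.0, 288.0]] 
0.01275 0.011 0.008 [[342.0, 325.0]] 0.01275 0.011 0.004 [[343.0, 330.0]] 
0.0272 -0.011 0.008 [[374.0, 284.0]] 0.0272 -0.011 0.004 [[376.0, 288.0]] 
0.0272 0.011 0.008 [[372.0, 325.0]] 0.0272 0.011 0.004 [[373.0, 330.0]]
```

View pics/w4c.png

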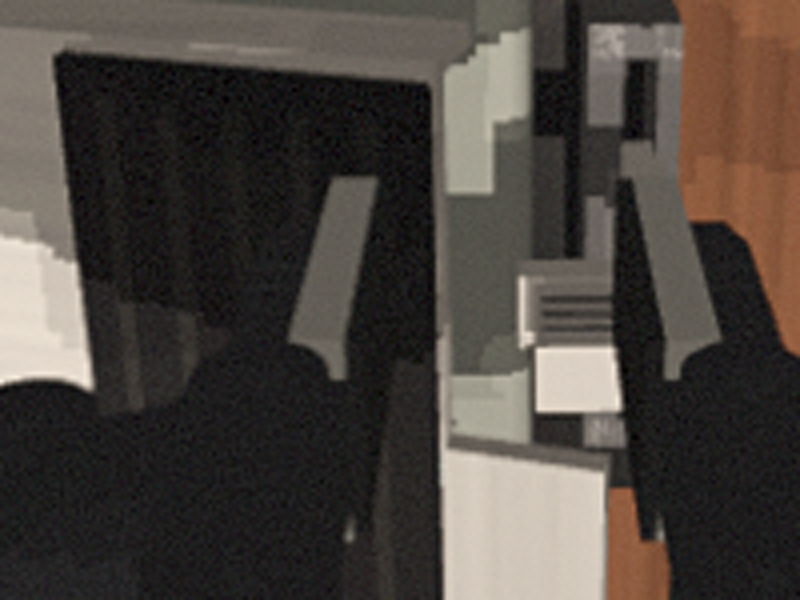

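Call:
move_arm([
  [[-0.001,0,0.004,0],[-0.001,0,0.008,0],[-0.001,0,0.012,0],[-0.001,0,0.016,0],[-0.001,0,0.02,0],[-0.001,0,0.023,0],[-0.001,0,0.026,0],[-0.001,0,0.026,0],[-0.001,0,0.026,0]],
])

```text
t: 4.28
tcp_pos: [0.6524, 0.0225, 0.0929]
tool_rot: [1.0, -0.0, 0.008, -0.001]
force: [3.5, 1.2, 6.6]
finger_gap: 0.296
```

```bash
python3 - <<'E'
from h import *
s=manip.sense();d=snap("wrist","w5");  print(s["t"],s["tcp_pos"],s["finger_gap"],s["force"],s["ft_torque"],R.from_quat(s["tool_rot"]).as_matrix().round(4))
crop("w5",190,390,240,390,4,"w5c")
E
```

```text
4.2833 [0.65241398 0.02245549 0.09292276] 0.2961927522632929 [3.52172743 1.18188325 6.63896354] [ 0.21311961 -0.49666085 -0.02415409] [[ 9.999e-01 -3.000e-04  1.670e-02]
 [-4.000e-04 -1.000e+00  1.900e-03]
 [ 1.670e-02 -1.900e-03 -9.999e-01]]
```

View pics/w5.png

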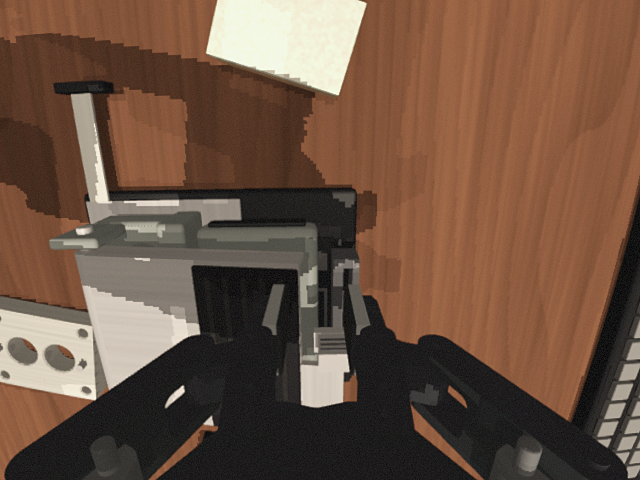

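Call:
move_arm([
  [[-0.002,0,0.006,0],[-0.004,0,0.009,0],[-0.006,0,0.012,0],[-0.008,0,0.015,0],[-0.009,0,0.018,0],[-0.009,0,0.021,0],[-0.009,0,0.023,0],[-0.009,0,0.023,0],[-0.009,0,0.023,0]],
])

```text
t: 5.08
tcp_pos: [0.6515, 0.022, 0.0785]
tool_rot: [1.0, -0.0, 0.018, 0.0]
force: [-0.0, 1.2, 33.4]
finger_gap: 0.3
```

```bash
python3 - <<'E'
from h import *
s=manip.sense();d=snap("wrist","w6");  print(s["t"],s["tcp_pos"],s["finger_gap"],s["force"],s["ft_torque"],R.from_quat(s["tool_rot"]).as_matrix().round(4))
s=manip.sense();print(s["t"],s["tcp_pos"],s["finger_gap"],s["force"])
E
```

```text
5.0833 [0.65150739 0.0220386  0.07848633] 0.29965940215944303 [-0.0413377   1.15619721 33.42722204] [ 0.26069311  0.35085385 -0.00103781] [[ 9.994e-01 -2.000e-04  3.550e-02]
 [-2.000e-04 -1.000e+00 -1.000e-04]
 [ 3.550e-02  0.000e+00 -9.994e-01]]
5.1333 [0.65151392 0.02205675 0.07850544] 0.3038454009381752 [ 0.22467606  1.68101312 33.99474687]
```

View pics/w6.png

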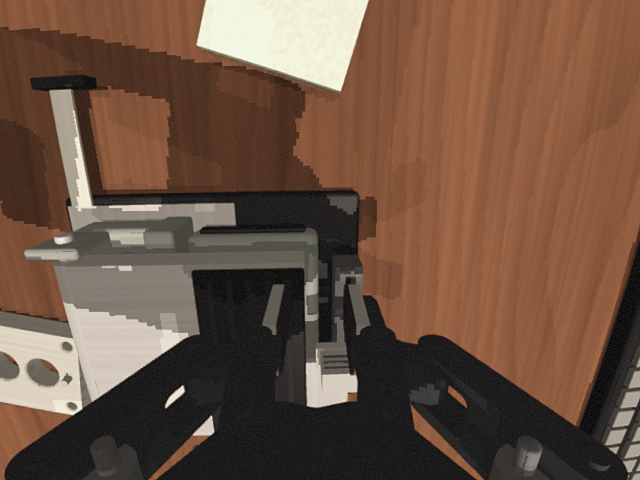

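Call:
move_arm([
  [[-0.003,0,0.006,0],[-0.004,0.003,0.006,0],[-0.004,0.006,0.006,0],[-0.004,0.009,0.006,0],[-0.004,0.012,0.006,0],[-0.004,0.015,0.006,0],[-0.004,0.018,0.006,0],[-0.004,0.021,0.006,0],[-0.004,0.024,0.006,0],[-0.004,0.027,0.006,0],[-0.004,0.03,0.006,0],[-0.004,0.033,0.006,0],[-0.004,0.036,0.006,0],[-0.004,0.039,0.006,0],[-0.004,0.041,0.006,0],[-0.004,0.041,0.006,0],[-0.004,0.041,0.006,0]],
])

```text
t: 6.55
tcp_pos: [0.652, -0.0126, 0.0789]
tool_rot: [1.0, -0.002, 0.023, -0.004]
force: [-0.3, 18.9, 28.8]
finger_gap: 0.301
```

```bash
python3 - <<'E'
from h import *
s=manip.sense();d=snap("wrist","w7");  print(s["t"],s["tcp_pos"],s["finger_gap"],s["force"],s["ft_torque"],R.from_quat(s["tool_rot"]).as_matrix().round(4))
E
```

```text
6.55 [ 0.65197262 -0.01256206  0.07886444] 0.3010752481286235 [-0.29295511 18.93966024 28.76238228] [ 3.32887332  0.28303014 -0.14292102] [[ 0.9989 -0.0038  0.0468]
 [-0.0043 -1.      0.0087]
 [ 0.0467 -0.0089 -0.9989]]
```

View pics/w7.png

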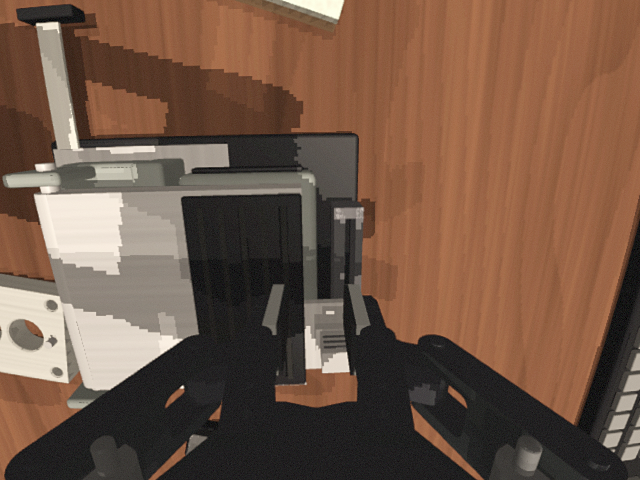

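```bash
python3 - <<'E'
from h import *
crop("w7",280,400,190,400,2.8,"w7c")
d=load("w7")
def W(x,y,z): 
    c=np.array([.5913,-.0120]); u=np.array([1,.0115]); v=np.array([.0115,-1])
    return [*(c-x/1e3*u+y/1e3*v),z/1e3]
for n,p in {"tab28 -y":(-62,15,94),"tab28 +y":(-62,25,94),"tab21 -y":(-62,8,94),"baseF-y":(-89,-75,16),"lipF-y":(-77,4,68),"padF-y":(-55,-50,71)}.items():
    q=proj(d,[W(*p)])[0]; print(n,q.round(1),((q-[280,190])*2.8).round(0))
E
```

```text
tab28 -y [320.4 360.2] [113. 477.]
tab28 +y [320.7 379.4] [114. 530.]
tab21 -y [320.2 346.2] [113. 437.]
baseF-y [357.6 136.5] [ 217. -150.]
lipF-y [347.7 306.1] [189. 325.]
padF-y [299.1 199. ] [54. 25.]
```

View pics/w7c.png

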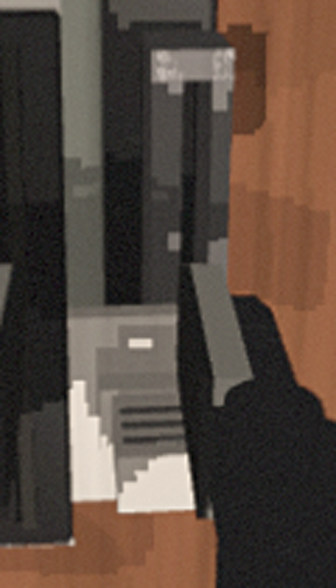

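Call:
move_arm([
  [[0,-0.003,0.003,0],[0,-0.005,0.002,0],[0,-0.006,0,0],[0,-0.006,-0.003,0],[0,-0.006,-0.007,0],[0,-0.006,-0.012,0],[0,-0.006,-0.018,0],[0.001,-0.006,-0.026,0],[0.002,-0.006,-0.04,0],[0.003,-0.006,-0.06,0],[0.004,-0.006,-0.08,0],[0.006,-0.006,-0.1,0],[0.006,-0.03,-0.12,0],[0.006,-0.05,-0.13,0],[0.006,-0.07,-0.14,0],[0.006,-0.08,-0.14,0],[0.006,-0.08,-0.14,0],[0.006,-0.08,-0.14,0]],
])

```text
t: 8.1
tcp_pos: [0.6512, 0.0664, 0.2191]
tool_rot: [1.0, -0.001, 0.023, -0.004]
force: [-1.0, 0.3, 0.5]
finger_gap: 0.298
```

```bash
python3 - <<'E'
from h import *
s=manip.sense();d=snap("wrist","w8");  print(s["t"],s["tcp_pos"],s["finger_gap"],s["force"],R.from_quat(s["tool_rot"]).as_matrix().round(4))
snap("top","top8");snap("scene","scene8")
crop("top8",260,420,180,310,5,"top8c");crop("scene8",230,390,210,330,5,"scene8c")
E
```

```text
8.1 [0.6511855  0.06635194 0.21910657] 0.29786138291395603 [-0.9896587   0.34873816  0.45890799] [[ 0.999  -0.0024  0.0456]
 [-0.0028 -1.      0.0081]
 [ 0.0456 -0.0082 -0.9989]]
```

View pics/w8.png

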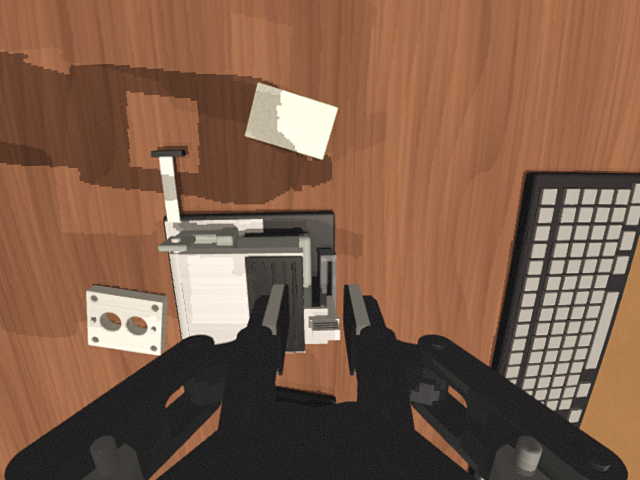

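View pics/scene8c.png

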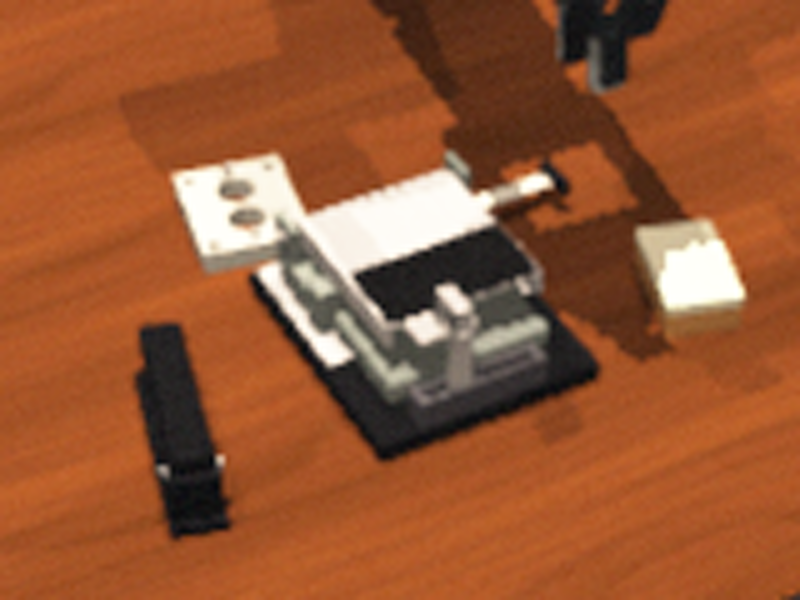

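View pics/top8c.png

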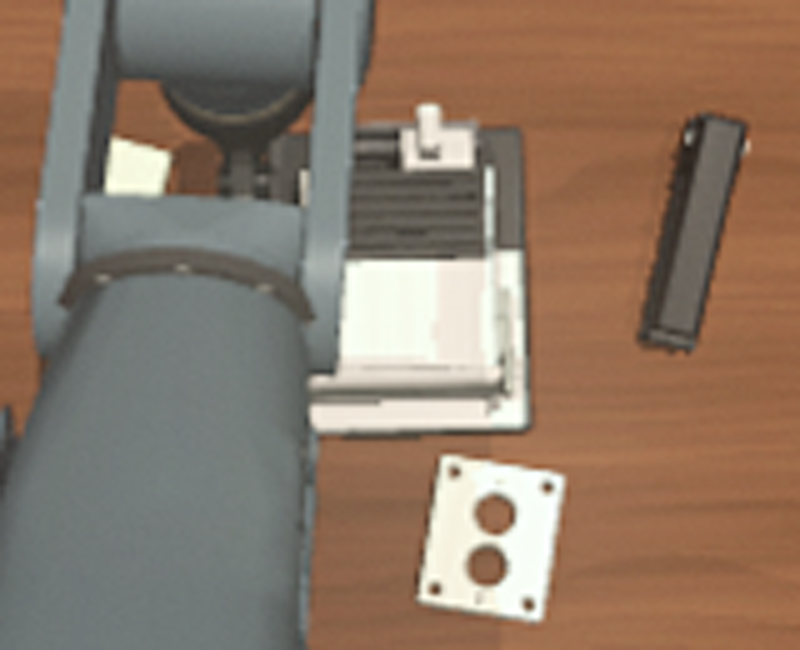

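```bash
python3 - <<'E'
from h import *
crop("w8",235,355,200,370,3.5,"w8c")
a=cv2.imread("pics/top1.png")[196:218,322:360]; b=cv2.imread("pics/top8.png")[196:218,322:360]
cv2.imwrite("pics/cmp.png",cv2.resize(np.vstack([a,b]),None,fx=13,fy=13,interpolation=cv2.INTER_NEAREST))
E
```

```text
(no output)
```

View pics/w8c.png

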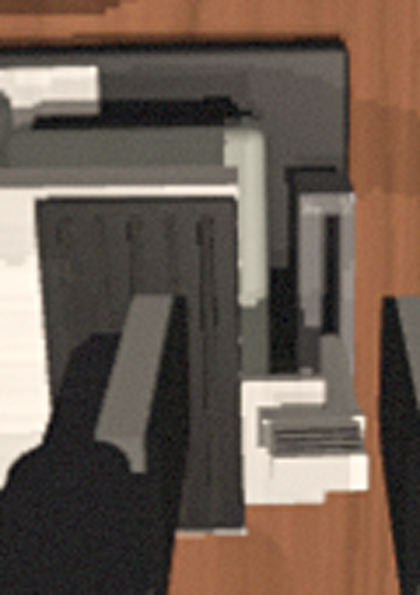

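View pics/cmp.png

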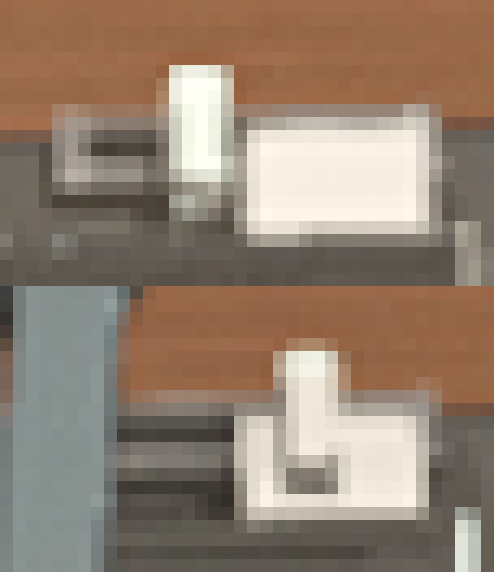

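```bash
python3 - <<'E'
from h import *
d=load("w8"); o=np.array([235,200])
f=lambda u,v,z: plane(d,[np.array([u,v])/3.5+o],z)[0]
print("tab far/near", f(300,457,.094),f(300,490,.094))
print("lip far/near", f(280,378,.071),f(280,503,.071))
print("base F-y",f(347,48,.016))
t=load("top8")
g=lambda u,v,z: plane(t,[[322+u/13,196+v/13]],z)[0][:2]
print("top tab",g(273,90,.094),g(338,90,.094),"lip",g(235,180,.07),g(428,180,.07))
t=load("top1"); print("top1 tab",g(168,120,.094),g(235,120,.094))
E
```

```text
tab far/near [ 0.66120286 -0.02287481  0.094     ] [ 0.66121583 -0.03266364  0.094     ]
lip far/near [ 0.65714637 -0.01291007  0.071     ] [ 0.65698111 -0.0523686   0.071     ]
base F-y [0.67959962 0.06501997 0.016     ]
top tab [ 0.67008691 -0.02384589] [ 0.66981391 -0.03766554] lip [ 0.65541859 -0.01579213] [ 0.65459888 -0.05743722]
top1 tab [ 0.6640314 -0.0013884] [ 0.66374624 -0.01562319]
```

Call:
move_arm([
  [[0,0.02,0.01,0],[-0.001,0.04,0.03,0],[-0.002,0.055,0.05,0],[-0.003,0.063,0.07,0],[-0.004,0.065,0.09,0],[-0.005,0.065,0.11,0],[-0.006,0.065,0.12,0],[-0.006,0.065,0.126,0],[-0.006,0.065,0.128,0],[-0.006,0.065,0.128,0],[-0.006,0.065,0.128,0]],
])

```text
t: 9.17
tcp_pos: [0.6515, 0.0011, 0.0908]
tool_rot: [1.0, -0.002, 0.023, -0.004]
force: [0.9, -0.3, 0.5]
finger_gap: 0.301
```

Call:
move_arm([
  [[0,0.003,0,0],[0,0.006,0,0],[0,0.009,0,0],[0,0.012,0,0],[0,0.014,0,0],[0,0.016,0,0],[0,0.017,0,0],[0,0.018,0,0],[0,0.0185,0,0],[0,0.0185,0,0],[0,0.0185,0,0]],
])

```text
t: 10.08
tcp_pos: [0.6516, -0.0152, 0.091]
tool_rot: [1.0, -0.002, 0.024, -0.006]
force: [0.9, 6.7, 2.6]
finger_gap: 0.305
```

```bash
python3 - <<'E'
from h import *
s=manip.sense();d=snap("wrist","w9");  print(s["t"],s["tcp_pos"],s["force"])
E
```

```text
10.0833 [ 0.65161174 -0.01516787  0.09104396] [0.88136226 6.69538038 2.56218772]
```

Call:
move_arm([
  [[0,-0.004,0,0],[0,-0.008,0,0],[0,-0.012,-0.002,0],[0,-0.014,-0.01,0],[0,-0.016,-0.03,0],[0.001,-0.02,-0.05,0],[0.003,-0.03,-0.075,0],[0.004,-0.05,-0.1,0],[0.006,-0.07,-0.12,0],[0.006,-0.085,-0.13,0],[0.006,-0.085,-0.13,0],[0.006,-0.085,-0.13,0],[0.006,-0.085,-0.13,0]],
])

```text
t: 11.22
tcp_pos: [0.6509, 0.0678, 0.2208]
tool_rot: [1.0, -0.002, 0.022, -0.005]
force: [0.5, -0.7, -0.6]
finger_gap: 0.303
```

```bash
python3 - <<'E'
from h import *
s=manip.sense();d=snap("wrist","w10");  print(s["t"],s["tcp_pos"],s["force"],abs(s["qd"]).max())
snap("scene","scene10"); crop("w10",235,355,200,370,3.5,"w10c")
a=load("scene8")["img"].astype(int);b=load("scene10")["img"].astype(int)
crop("scene10",230,390,210,330,5,"scene10c")
E
```

```text
11.2167 [0.6508565  0.06784022 0.22076289] [ 0.51612591 -0.7059369  -0.60226042] 0.014939029871182952
```

View pics/w10c.png

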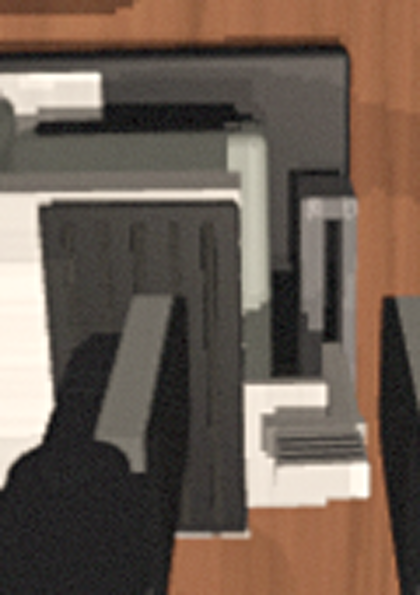

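View pics/scene10.png

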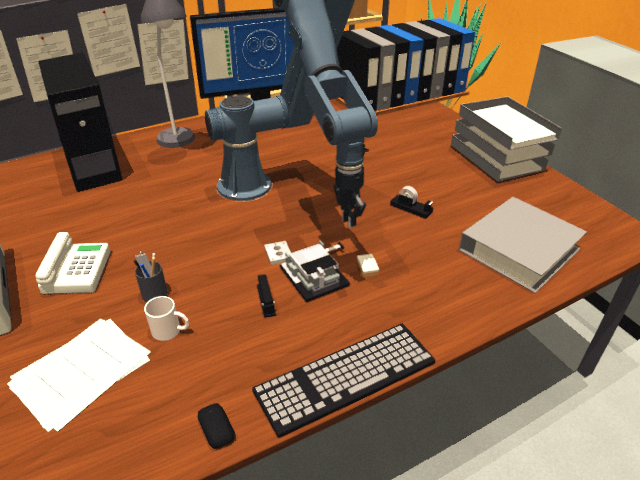

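View pics/scene10c.png

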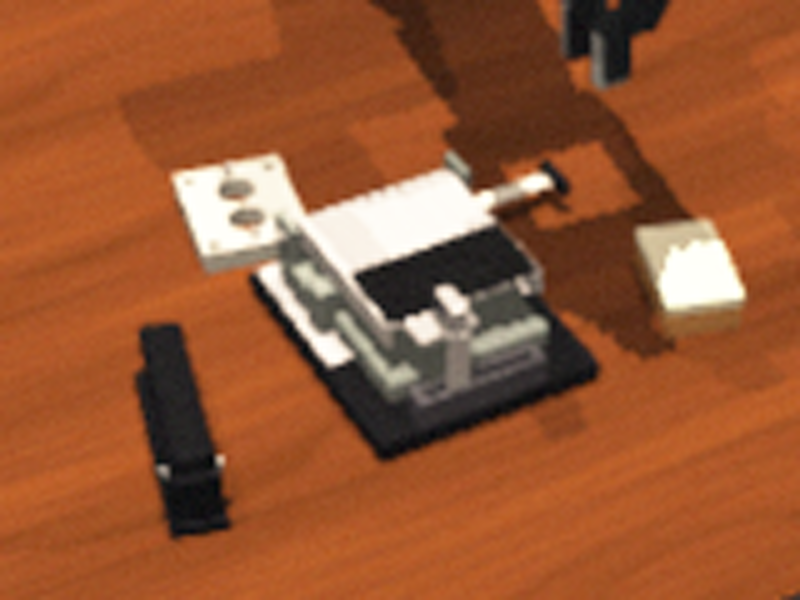

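```bash
python3 - <<'E'
from h import *
d=load("w10"); o=np.array([235,200])
f=lambda u,v,z: plane(d,[np.array([u,v])/3.5+o],z)[0]
t=(f(300,463,.094)+f(300,497,.094))/2; l=(f(280,381,.071)+f(280,507,.071))/2
print("travel est mm",8+23-(t[1]-l[1])*1e3, "base",f(349,50,.016))
print(manip.sign_off())
E
```

```text
travel est mm 27.080682909759833 base [0.67979277 0.06597259 0.016     ]
the job is handed in; nothing more can be done
None
```

I pressed the punch handle down onto its stop and pushed the slide lock across the lip while holding it there. I then took the hand away and handed the job in at about 11.2 s. `manip.sign_off()` gives no verdict.

One finger pressed the grip pad at about 30 N while the other pushed the thumb tab. I then gave the tab a second, light push on its own, at about 7 N.

**Last checks**
- **Handle:** the pictures show it lying level under the hook, with the hand about 0.13 m above the punch.
- **Lock travel:** the final wrist picture gives about 27 mm, and 21 mm is needed. Earlier readings disagreed: the wrist picture before the second push gave about 26 mm and the top picture 22 to 25 mm. The tab moved only about 1 mm on the second push against roughly 7 N, which suggests it is at its end stop.
- **Punch position:** its base corner measured within about 2 mm of where it started, which is the calibration error.
- **Other things on the desk:** none looks moved in the pictures. I judged this by eye and did not measure it.
- **Hand clear:** the force on the tool is within noise, under 1 N.

The arm gave way under the pressing force, so the tool ended tilted by about 0.046 rad. The pictures show no effect from this on the punch or anything else.

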